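# Tamp stoppers home in the cellar's stopper dispenser

## Robot

A 6-joint arm with a two-finger parallel gripper is mounted at the origin on the work surface. World frame = base frame: x ahead of the robot, y to its left, z up, the work surface at z = 0. Lengths are in m, angles in rad, forces in N, time in s.
With the tool pointing down it reaches from about 0.35 to 0.85 m from the base axis. Payload 8.1 kg.
Tool frame: the origin (TCP) lies midway between the tips of the shut fingers; the grasp point (between the pads) lies 19 mm behind it (r.grip_point_offset is the distance from the TCP to the grasp point, in m); z points along the fingers, y is the direction in which the jaws open and shut (so a half turn about z gives the same grasp; the last joint's range is limited). The gripper opens to 85 mm and grips with 20 to 120 N. Pads are 22 mm wide; open, the fingers measure 114 mm over their backs; the gripper's body (76 mm by 85 mm) begins 54 mm behind the grasp point. The pads swing forward as they close: fully open they stand 13 mm farther back than shut.
Start: joints at [1.133, 0.13, 1.488, -0, 1.523, -0.085], TCP at [0.207, 0.563, 0.231] pointing down, gripper open.
Joint ranges: [-2.96, 2.96], [-0.89, 2.26], [0.02, 2.5], [-1.34, 4.48], [0, 2.73], [-2.66, 2.66]. Speed limits (rad/s): [2.39, 2.39, 2.79, 3.14, 3.14, 3.14].

## Interface

Orientations are given as a unit quaternion [x, y, z, w].
In Python, from plant import r, imaging gives the robot as it stands.
- The arm moves only by the tool move_arm, never from a script. Its argument "plan" is one flat list of numbers, 7 for each row, row after row: the shift along the tool's x, y, z in mm, then the turn, a rotation vector about the tool's x, y, z in degrees, then the finger opening in mm, from 0 to 85.4. A call has 1 to 20 rows; each row is the pose to reach, as a shift and turn from the pose commanded when the call began, along the tool's axes at that moment; what a row does not reach only later rows make up. A row lasts 1/10 s, in which the tool goes at most 50 mm and 8.59 degrees, less where a joint would pass 70% of its speed; a pose out of reach is approached as far as the arm can. A call with a gripper value outside its range is refused whole. The fingers move at their own pace and stop on an object; the grip force is fixed at half the most. Time passes only in rows, so rows that repeat a pose let the fingers close. It gives the time, the measured TCP pose, the force and the opening at its end, in the units of the state.
- r.get_state(): the state, without advancing time (a new reading comes with each control period).
- imaging.get_image(name): name is "scene" or "top" or "wrist"; returns a dict with "img" (480x640x3 uint8, red, green, blue), "z_map" (480x640 float32, m along the optical axis (not along the pixel's ray), 0 where there is no reading), "fx", "fy", "cx", "cy" (pixels), "dist" ([k1, k2, p1, p2, k3] as OpenCV has them; the pictures are not rectified), "origin" and "rotation" of the camera in the world; the wrist camera has in their place "T_tool_cam" (4x4, takes a point from camera to tool coordinates, whose origin is the TCP and whose axes are the flange's). Camera axes: x right, y up, looking along -z (the intrinsics and any distortion apply to the point x, -y, -z); pixel columns grow to the right and rows downward; lengths in m; the calibration is good to about 2 mm. A picture is of the moment at which its call begins: read the wrist's pose just before it.
- r.finish_job(): hands the job in, once; it reports no verdict.
The state is a dict: "time": time; "joint_positions": joint angles; "qd": joint speeds; "joint_torque": joint torques, N m; "position": TCP position; "tcp_rot": TCP orientation; "ft_force": force on the tool from outside, world axes, zero at the start; "torque": the same for the moment, N m; "opening": finger opening in m.
Only numpy, scipy, OpenCV 4.12 (cv2) and the standard library are available. Lean on these libraries where they do the work, as an engineer would, in place of code of your own. Each camera call takes 0.05 s, during which the arm holds its last target. There are 200 camera calls.

## Task

Drop the loose bottle stopper into the red mouth of the clear dispenser tube, on top of the one caught half-way, then take the tamping rod and push both down together until they bottom out on the stop inside, whose height varies and must be felt for. Press there firmly, with about 20 newtons on the rod for half a second, but never over 40, which would crack the tube. Stand the rod back down in its wooden stand, and leave the bottle, the bowl and the tin alone.

Things in the scene. Friction and masses are not known exactly. Their poses are not given: they have to be found in the camera images.
- dispenser: stopper dispenser, fixed, upright. Origin: centre of the underside of its round steel foot (110 mm across, 20 mm high), z up along the tube's axis. Clear tube, bore 27 mm, outside 35 mm. A steel bracket stands at its -x side, 126 mm high. Inside, a flat stop is set anywhere from 24 to 40 mm above the table: its exact height is not given, feel for it. Its stiff rubber face gives 1 mm per 10 N.
- mouth (a point): centre of the mouth of the red funnel on top of the tube, on its axis, 190 mm above the table; the funnel is 10 mm high, 39 mm wide inside at the top and 47 mm outside
- gate (a point): point on the tube's axis, 104 mm above the table, between three brass spring pads that press inwards on the stoppers: they only hold the stoppers lightly; sliding past them takes up to about 6 N, far less than the stop's resistance
- loose_mid (a point): the loose stopper, cork coloured, 24 mm diameter, 48 mm long, both ends tapered over 5 mm to 20 mm diameter; it stands upright on a marble coaster 6 mm thick. This point is its centre, half-way up; z along its axis. 18 g. Grip it near its top to leave the lower end free for the funnel; let go, it slides down onto the caught one.
- caught_mid (a point): the same kind of stopper, caught upright in the tube between the spring pads. This point is its centre, half-way up; at the start 98 to 110 mm above the table, fully home 48 to 64 mm according to the stop (the loose one on top of it 96 to 112 mm).
- stand: dark wooden stand for the rod, fixed, 80 x 80 x 50 mm, origin at the centre of its underside. A round hole of 26 mm diameter, 40 mm deep, in the middle of its top: its floor is 10 mm above the table.
- rod_handle (a point): the aluminium tamping rod, 156 mm long, 120 g, standing upright in the stand. This point is the middle of its round handle, on its axis, 125 mm above the flat foot; z along the rod, up. Handle 28 mm diameter, from 100 mm above the foot to the top; shaft and foot 20 mm in diameter.
- rod_foot (a point): centre of the rod's flat foot, its lower end (10 mm above the table when it stands in the stand)
- rod: the rod itself; origin at the centre of its foot, z up along it
- loose: the loose stopper itself; origin at the centre of its lower end, z up
- caught: the caught stopper itself; origin at the centre of its lower end, z up
- bottle: green wine bottle, 74 mm diameter, 290 mm high, standing; origin under its centre. Leave alone.
- bowl: white tasting bowl, 100 mm across, 45 mm high; origin under its centre. Leave alone.
- tin: steel tin, 70 mm diameter, 60 mm high; origin under its centre. Leave alone.
There are look-alikes about, which are no part of the job. There is more than one size of the rod; the job needs the largest.

How it is judged:
On the way, in this order (a step that is already met when the one before it is completed fails the run):
1. the loose stopper is let go inside the tube, on top of the caught one (horizontal distance between loose_mid and dispenser below 0.006 m and z of loose_mid in the frame of dispenser below 0.17 m and distance between loose_mid and caught_mid below 0.053 m and contact force between the fingers and loose below 0.1 N), for 0.2 s.
2. both are pressed firmly onto the stop with the rod: more than 12 N reaches the dispenser through the lower stopper, for 0.3 s (z of caught_mid in the frame of dispenser below 0.067 m and horizontal distance between each of caught_mid, loose_mid and dispenser below 0.004 m and z of loose_mid in the frame of dispenser below 0.115 m and distance between loose_mid and caught_mid below 0.0505 m and contact force between rod and loose above 12 N and contact force between caught and dispenser above 12 N), for 0.3 s.
At the end, for the whole second after the job is handed in: Both stoppers at rest in the tube, touching (centres under 50.5 mm apart, lower under 67 mm, upper under 115 mm above the dispenser underside, within 4 mm of its axis); the rod let go, upright (0.12 rad) in the stand hole, foot within 7 mm of centre and 6 mm of its floor (z of caught_mid in the frame of dispenser below 0.067 m and horizontal distance between each of caught_mid, loose_mid and dispenser below 0.004 m and z of loose_mid in the frame of dispenser below 0.115 m and distance between loose_mid and caught_mid below 0.0505 m and linear speed of each of caught, loose below 0.01 m/s and horizontal distance between rod and stand below 0.007 m and z of rod in the frame of stand below 0.016 m and angle between rod's own z axis and vertical below 0.12 rad and linear speed of rod below 0.02 m/s).
It fails at once if the rod presses on the stopper or the dispenser with more than 40 N (contact force between rod and loose above 40 N or contact force between rod and dispenser above 40 N).
It fails at once if the bottle, bowl or tin is moved more than 20 mm or tipped (distance of any of bottle, bowl, tin from where it was at the start of the episode above 0.02 m or angle between any of bottle, bowl, tin's own z axis and vertical above 0.3 rad).
It also fails if it takes over 72 s, if anything falls off the work surface, if the arm or the gripper's body presses on something with over 40 N, if the wrist force passes 120 N, or if a joint passes its speed limit or range.

## Working session

There is one attempt and no reset: what is moved stays moved. The work goes in short steps, Python scripts to look and compute and a tool call to move; the robot and the scene stay as the last step left them, time stands still between calls to the robot, and variables do not carry over. Pictures are saved under pics/ and viewed, about 8 in all and at most 12, crops included, and the job is handed in when it is done.

Besides the shell and the picture viewer there is one more tool, called after "Request:" as name(argument=value, ...), one argument or row to a line, values as JSON. move_arm: Moves the arm, as the interface text tells. Its arguments: {"type":"object","properties":{"plan":{"type":"array"}},"required":["plan"]}

```bash
mkdir -p pics; ls; cat > h.py <<'E'
import numpy as np, cv2
from scipy.spatial.transform import Rotation as R
from plant import r, imaging
def grab(n):
    s=r.get_state(); d=imaging.get_image(n)
    if n=="wrist":
        T=np.eye(4);T[:3,:3]=R.from_quat(s["tcp_rot"]).as_matrix();T[:3,3]=s["position"]
        T=T@d["T_tool_cam"];d["rotation"]=T[:3,:3];d["origin"]=T[:3,3]
    else: d["rotation"]=np.array(d["rotation"])
    if d["rotation"].shape!=(3,3): d["rotation"]=R.from_quat(d["rotation"].ravel()).as_matrix()
    return d
def cloud(d):
    h,w=d["z_map"].shape; u,v=np.meshgrid(np.arange(w),np.arange(h))
    p=np.stack([u,v],-1).reshape(-1,1,2).astype(np.float64)
    K=np.array([[d["fx"],0,d["cx"]],[0,d["fy"],d["cy"]],[0,0,1.]])
    n=cv2.undistortPoints(p,K,np.array(d["dist"],float)).reshape(h,w,2)
    z=d["z_map"][...,None].astype(float)
    c=np.concatenate([n[...,:1]*z,-n[...,1:]*z,-z],-1)
    P=c@d["rotation"].T+np.array(d["origin"]); P[d["z_map"]<=0]=np.nan
    return P
def save(n,img): cv2.imwrite("pics/"+n,img[...,::-1])
E
python3 - <<'E'
from h import *
for n in("scene","top"):
    d=grab(n);save(n+"1.png",d["img"]);np.savez(n+"1.npz",P=cloud(d),img=d["img"],o=d["origin"],R=d["rotation"],k=[d["fx"],d["fy"],d["cx"],d["cy"]],dist=d["dist"])
    print(n,d["origin"],d["fx"],d["dist"],(d["z_map"]>0).mean())
print(r.get_state())
E
```

```text
pics
scene [1.13033387 0.47623022 0.93972359] 586.2651091103475 [-0.04675527  0.          0.          0.          0.        ] 0.995888671875
top [ 0.45074682 -0.01410512  1.27406794] 610.5791727120939 [-0.17817066  0.          0.          0.          0.        ] 0.996083984375
{'time': 0.1, 'joint_positions': array([ 1.13261492e+00,  1.31133828e-01,  1.48917850e+00, -5.22151730e-05,
        1.52301956e+00, -8.53716353e-02]), 'qd': array([ 0.00053837, -0.0025837 , -0.00278471, -0.00209571,  0.00142456,
       -0.00042708]), 'joint_torque': array([ 2.09055339e-03, -5.70962477e+01, -5.01934326e+01, -5.08815015e-05,
        8.52504512e-03,  5.84308282e-05]), 'position': array([0.20708531, 0.56258678, 0.2303161 ]), 'tcp_rot': array([ 1.75490080e-01,  9.84480815e-01, -8.46742448e-04, -1.99866783e-04]), 'ft_force': array([-0.78260324, -0.6049915 ,  0.30889007]), 'torque': array([-0.03590904,  0.00154289,  0.00231473]), 'opening': 0.08554640162514089}
```

View pics/top1.png

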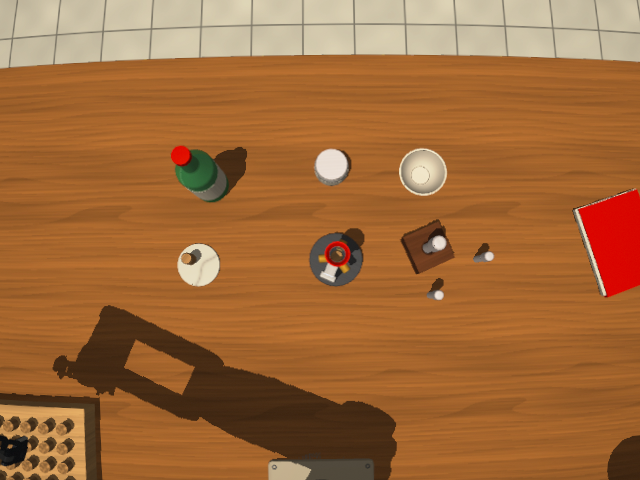

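View pics/scene1.png

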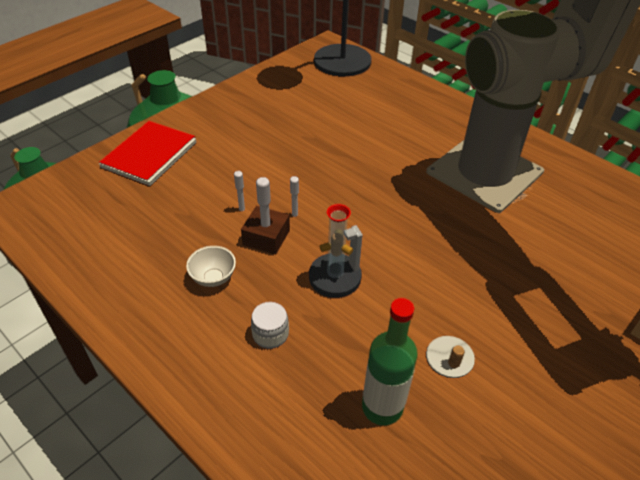

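Top view: the loose stopper is at (187,258) on the marble coaster; the corks in the box at lower left are look-alikes. The dispenser's red funnel is at (337,254). The rods are at (437,242) in the wooden stand, (486,257) and (437,295). The one in the stand is thickest and fits the description. Next I'll measure and make one enlarged crop.

```bash
python3 - <<'E'
from h import *
def fit(xy):
    xy=xy.astype(float);A=np.c_[2*xy,np.ones(len(xy))];s=np.linalg.lstsq(A,(xy**2).sum(1),rcond=None)[0];return s[:2],np.sqrt(s[2]+s[:2]@s[:2])
for n in("top","scene"):
    f=np.load(n+"1.npz");P=f["P"];I=f["img"].astype(int);X,Y,Z=np.moveaxis(P,-1,0)
    red=(I[...,0]>120)&(I[...,1]<60)&(I[...,2]<60)
    W=(X>.3)&(X<.8)&(abs(Y)<.45)
    def rep(l,m):
        q=P[m]; 
        if len(q)<4: print(n,l,len(q));return
        c,_=cv2.minEnclosingCircle(q[:,:2].astype(np.float32)); h=np.ptp(q[:,:2],0)
        print(n,l,len(q),"med",q.mean(0).round(4),"mid",((q.max(0)+q.min(0))/2).round(4),"ext",h.round(4),"zmax",q[:,2].max().round(4))
    # blobs above the table
    k,lab,st,ce=cv2.connectedComponentsWithStats(((Z>.012)&W).astype(np.uint8))
    for i in range(1,k):
        if st[i,4]>30:
            m=lab==i; zt=np.nanpercentile(Z[m],98); print("blob",ce[i].round(),st[i,4]); rep("  top",m&(Z>zt-.006))
    rep("funnel",red&W&(Z>.17)&(Z<.2)&(abs(Y)<.15))
    rep("coaster",(Z>.003)&(Z<.012)&W&(I.min(-1)>140))
    rep("standtop",W&(abs(Z-.05)<.004)&(Y<-.1)&(I[...,0]<110))
    rep("foot",W&(abs(Z-.02)<.004)&(abs(Y)<.12)&(I.max(-1)<110))
f=np.load("top1.npz");s=np.load("scene1.npz")
a=cv2.resize(f["img"][210:310,380:510],(520,400),interpolation=cv2.INTER_CUBIC)
b=cv2.resize(f["img"][235:285,165:215],(280,280),interpolation=cv2.INTER_CUBIC);b=cv2.copyMakeBorder(b,0,120,0,0,cv2.BORDER_CONSTANT)
save("crop.png",np.hstack([a,b]))
E
```

```text
blob [199. 173.] 2090
top   top 293 med [0.6843 0.2245 0.29  ] mid [0.6845 0.2245 0.2905] ext [0.0326 0.0318] zmax 0.2949
blob [331. 167.] 972
top   top 521 med [ 0.7153 -0.0299  0.0614] mid [ 0.7158 -0.0299  0.0632] ext [0.0607 0.0628] zmax 0.0675
blob [424. 170.] 1265
top   top 277 med [ 0.7034 -0.2207  0.0453] mid [ 0.7026 -0.2178  0.0467] ext [0.0976 0.099 ] zmax 0.0511
blob [427. 247.] 1670
top   top 163 med [ 0.5448 -0.2242  0.1657] mid [ 0.5449 -0.2246  0.166 ] ext [0.026  0.0264] zmax 0.1705
blob [336. 259.] 2214
top   top 231 med [ 0.5253 -0.0371  0.1888] mid [ 0.5245 -0.037   0.1898] ext [0.0451 0.0446] zmax 0.1947
blob [484. 257.] 155
top   top 60 med [ 0.5215 -0.3314  0.1092] mid [ 0.5222 -0.3313  0.1105] ext [0.0177 0.0162] zmax 0.1145
blob [188. 258.] 150
top   top 78 med [0.528  0.2655 0.0541] mid [0.5275 0.2655 0.0552] ext [0.0203 0.0217] zmax 0.0589
blob [436. 295.] 130
top   top 57 med [ 0.4484 -0.2321  0.1099] mid [ 0.4478 -0.232   0.1106] ext [0.0155 0.0155] zmax 0.1141
top funnel 291 med [ 0.526  -0.0375  0.1872] mid [ 0.5246 -0.037   0.1855] ext [0.0451 0.0446] 
[... 1078 characters left out ...]
0345] zmax 0.2935
blob [270. 324.] 1361
scene   top 750 med [ 0.7151 -0.0279  0.0604] mid [ 0.7144 -0.0295  0.0616] ext [0.0647 0.0645] zmax 0.066
blob [456. 356.] 280
scene   top 106 med [0.5276 0.2652 0.0547] mid [0.5269 0.2654 0.0548] ext [0.0196 0.0235] zmax 0.0583
scene funnel 196 med [ 0.5181 -0.0412  0.1876] mid [ 0.5233 -0.0359  0.1868] ext [0.0461 0.0465] zmax 0.1942
scene coaster 1374 med [0.5571 0.1415 0.0071] mid [0.5991 0.002  0.0075] ext [0.2552 0.5855] zmax 0.012
scene standtop 845 med [ 0.5456 -0.2211  0.0502] mid [ 0.5217 -0.2528  0.05  ] ext [0.1465 0.1625] zmax 0.054
scene foot 1279 med [ 0.5457 -0.0288  0.0202] mid [ 0.6099 -0.0353  0.02  ] ext [0.279  0.1097] zmax 0.0239
```

View pics/crop.png

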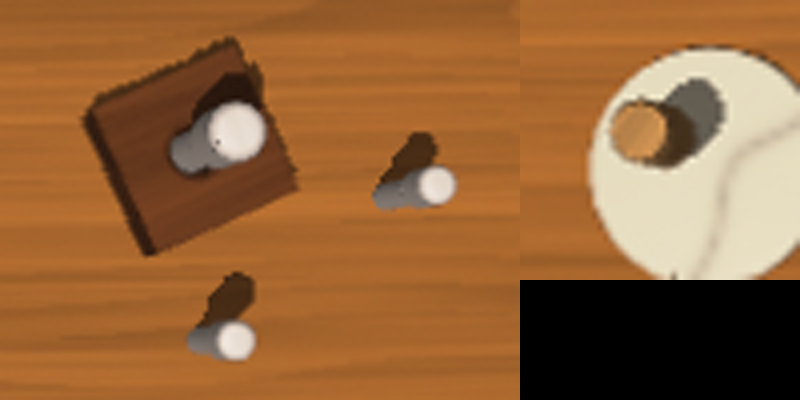

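The crop confirms it: the rod in the stand (435,242) is clearly thicker and taller (top z 0.166) than the two small ones (tops at z 0.110), so it is the right rod. The lone cork stands on the coaster, top at z 0.054.
- Stopper: (0.5275, 0.2654)
- Funnel: (0.524, -0.0365)
- Rod: (0.545, -0.2235)

I'll move above the stopper and square the jaws to world y.

Request:
move_arm(
  plan=[-100, -42, 25, 0, 0, -5, 85, -200, -84, 50, 0, 0, -10, 85, -300, -126, 75, 0, 0, -15, 85, -403, -168, 100, 0, 0, -20.2, 85, -403, -168, 100, 0, 0, -20.2, 85, -403, -168, 100, 0, 0, -20.2, 85, -403, -168, 100, 0, 0, -20.2, 85, -403, -168, 100, 0, 0, -20.2, 85, -403, -168, 100, 0, 0, -20.2, 85, -403, -168, 100, 0, 0, -20.2, 60, -403, -168, 100, 0, 0, -20.2, 60, -403, -168, 100, 0, 0, -20.2, 60, -403, -168, 100, 0, 0, -20.2, 60, -403, -168, 100, 0, 0, -20.2, 60],
)

```text
time: 1.5
position: [0.5269, 0.2673, 0.1318]
tcp_rot: [-0.001, 1.0, 0.0, 0.0]
ft_force: [1.0, -0.9, 0.9]
opening: 0.0601
```

```bash
python3 - <<'E'
from h import *
d=grab("wrist");s=r.get_state();P=cloud(d);save("w1.png",d["img"]);X,Y,Z=np.moveaxis(P,-1,0)
print(s["position"],s["tcp_rot"],s["opening"],s["ft_force"],s["time"])
m=(abs(X-.5275)<.04)&(abs(Y-.2654)<.04)&(abs(Z-.054)<.004)
q=P[m];print(len(q),q.mean(0),(q.max(0)+q.min(0))/2,np.ptp(q,0))
m=(abs(X-.5275)<.02)&(abs(Y-.2654)<.02)&(Z>.012)&(Z<.06);q=P[m];print(len(q),(q.max(0)+q.min(0))/2,np.ptp(q,0)) if len(q) else 0
E
```

```text
[0.52693382 0.26713736 0.13169012] [-7.16862869e-04  9.99999702e-01  1.37187290e-04  2.52454648e-04] 0.06005172863926468 [ 0.41769407 -0.47891958 -0.0918255 ] 1.55
1142 [0.52507906 0.26618997 0.05439813] [0.52629127 0.26599618 0.05350174] [0.02357215 0.02334362 0.00696431]
1576 [0.52615517 0.26610958 0.03462043] [0.02384435 0.02409016 0.04472692]
```

View pics/w1.png

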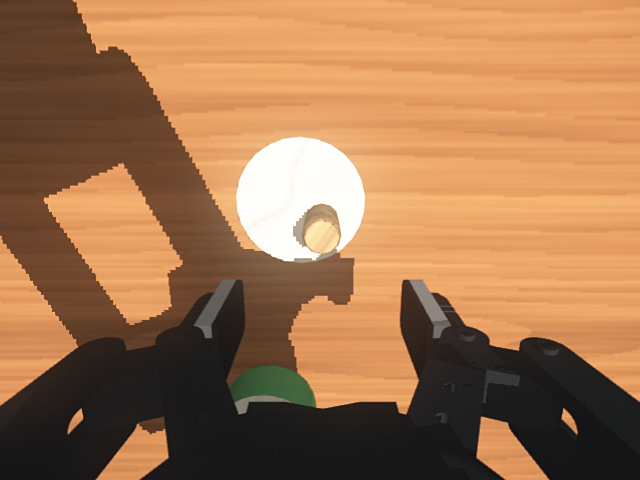

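The wrist view shows the stopper at (322,232), centred between the jaws at (0.5262, 0.266), which agrees with the top view within 1.5 mm. Next: descend and grip near the top.

Request:
move_arm(
  plan=[0.5, -1, 30, 0, 0, 0, 60, 0.5, -1, 60, 0, 0, 0, 60, 0.5, -1, 85, 0, 0, 0, 60, 0.5, -1, 100, 0, 0, 0, 60, 0.5, -1, 105.5, 0, 0, 0, 60, 0.5, -1, 105.5, 0, 0, 0, 60, 0.5, -1, 105.5, 0, 0, 0, 10, 0.5, -1, 105.5, 0, 0, 0, 10, 0.5, -1, 105.5, 0, 0, 0, 10, 0.5, -1, 105.5, 0, 0, 0, 10, 0.5, -1, 105.5, 0, 0, 0, 10, 0.5, -1, 105.5, 0, 0, 0, 10, 0.5, -1, 105.5, 0, 0, 0, 10, 0.5, -1, 105.5, 0, 0, 0, 10],
)

```text
time: 2.95
position: [0.5281, 0.2656, 0.0275]
tcp_rot: [0.0, 1.0, 0.0, 0.001]
ft_force: [-1.1, -0.9, 6.7]
opening: 0.0219
```

Request:
move_arm(
  plan=[0, 0, -10, 0, 0, 0, 10, 0, 0, -25, 0, 0, 0, 10, 0, 0, -40, 0, 0, 0, 10, 0, 0, -40, 0, 0, 0, 10, 0, 0, -40, 0, 0, 0, 10],
)

```text
time: 3.45
position: [0.5276, 0.2655, 0.067]
tcp_rot: [0.0, 1.0, 0.0, 0.001]
ft_force: [-0.2, -1.9, -0.7]
opening: 0.022
```

```bash
python3 - <<'E'
from h import *
d=grab("wrist");s=r.get_state();save("w2.png",d["img"][200:]);print(s["position"],s["opening"],s["ft_force"])
d=grab("scene");P=cloud(d);X,Y,Z=np.moveaxis(P,-1,0);I=d["img"]
m=(abs(X-.527)<.03)&(abs(Y-.266)<.03)&(Z>.02)&(Z<.09)&(I[...,0]>I[...,2]*1.5)
q=P[m];print(len(q),q.min(0),q.max(0))
save("s2.png",cv2.resize(I[290:390,390:520],(780,600)))
E
```

```text
[0.52698143 0.26516914 0.06597924] 0.021921985851121463 [-0.21580783  0.79905575  0.05102281]
157 [0.52110658 0.23832884 0.05066691] [0.53900125 0.28832615 0.08995348]
```

View pics/s2.png

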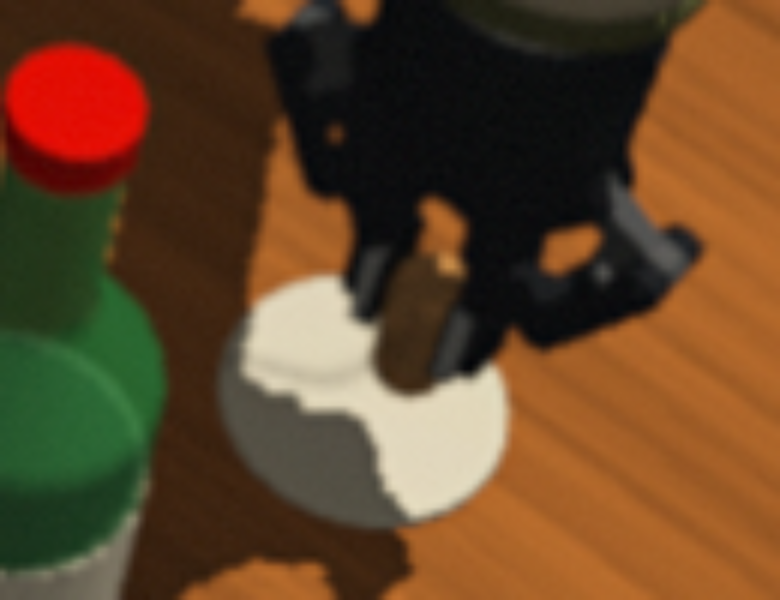

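The scene crop shows the stopper upright between the pads, with its lower end free at about (410,390). Next: raise it and carry it over the funnel.

Request:
move_arm(
  plan=[0, 0, -45, 0, 0, 0, 10, 0, 0, -90, 0, 0, 0, 10, 1, -20, -135, 0, 0, 0, 10, 1, -50, -180, 0, 0, 0, 10, 1, -90, -188, 0, 0, 0, 10, 2, -135, -188, 0, 0, 0, 10, 2, -180, -188, 0, 0, 0, 10, 3, -225, -188, 0, 0, 0, 10, 3, -265, -188, 0, 0, 0, 10, 3, -290, -188, 0, 0, 0, 10, 3, -302, -188, 0, 0, 0, 10, 3, -302, -188, 0, 0, 0, 10, 3, -302, -188, 0, 0, 0, 10, 3, -302, -188, 0, 0, 0, 10, 3, -302, -188, 0, 0, 0, 10],
)

```text
time: 5.05
position: [0.5239, -0.0356, 0.2537]
tcp_rot: [-0.001, 1.0, 0.0, -0.0]
ft_force: [-0.2, -0.2, -0.0]
opening: 0.0214
```

```bash
python3 - <<'E'
from h import *
s=r.get_state();print(s["time"],s["position"],s["tcp_rot"],s["opening"],s["ft_force"])
d=grab("wrist");P=cloud(d);I=d["img"].astype(int);save("w3.png",d["img"]);X,Y,Z=np.moveaxis(P,-1,0)
red=(I[...,0]>100)&(I[...,1]<60)&(I[...,2]<60)
m=red&(Z>.175)&(Z<.2)&(abs(Y+.037)<.05);q=P[m];print("funnel",len(q),(q.max(0)+q.min(0))/2,np.ptp(q,0))
e=q[np.hypot(*(q[:,:2]-[.524,-.037]).T)>.0215][:,:2];A=np.c_[2*e,np.ones(len(e))];c=np.linalg.lstsq(A,(e**2).sum(1),rcond=None)[0];print("fit",c[:2],np.sqrt(c[2]+c[:2]@c[:2]))
for n in("scene","top"):
    d=grab(n);P=cloud(d);I=d["img"].astype(int);X,Y,Z=np.moveaxis(P,-1,0)
    m=(abs(X-.524)<.02)&(abs(Y+.037)<.013)&(Z>.2)&(Z<.29)&(I[...,0]>I[...,2]*1.6)&(I[...,1]>I[...,0]*.45);q=P[m];print(n,len(q),q.min(0) if len(q) else 0,q.max(0) if len(q) else 0)
    if n=="scene": save("s3.png",cv2.resize(d["img"][130:250,270:420],(750,600)))
E
```

```text
5.05 [ 0.52394083 -0.03556253  0.25371807] [-7.89230838e-04  9.99999679e-01  1.31227131e-04 -4.04223517e-05] 0.021419409806796165 [-0.15104063 -0.23204736 -0.00754229]
funnel 1104 [ 0.52025885 -0.03994948  0.18704543] [0.03833694 0.03782914 0.01147964]
fit [ 0.52330736 -0.03718376] 0.02156275459105215
scene 235 [ 0.51337498 -0.04936062  0.2318493 ] [ 0.53575786 -0.02426054  0.28824425]
top 0 0 0
```

View pics/w3.png

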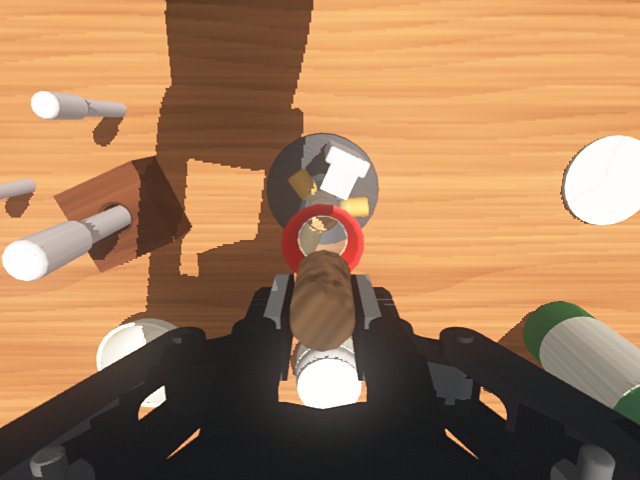

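Wrist view: the funnel ring is at (323,240) and the stopper is laterally in line (about x=324). From the scene depth its lower end is about 22 mm below the tips. The funnel estimates agree near (0.524, -0.037). I'll lower it in.

Request:
move_arm(
  plan=[-0.5, -1, 20, 0, 0, 0, 10, -0.5, -1, 40, 0, 0, 0, 10, -0.5, -1, 46, 0, 0, 0, 10, -0.5, -1, 50, 0, 0, 0, 10, -0.5, -1, 53, 0, 0, 0, 10, -0.5, -1, 56, 0, 0, 0, 10, -0.5, -1, 58, 0, 0, 0, 10, -0.5, -1, 58, 0, 0, 0, 10, -0.5, -1, 58, 0, 0, 0, 10],
)

```text
time: 6.1
position: [0.5245, -0.0378, 0.1961]
tcp_rot: [0.0, 1.0, 0.0, 0.0]
ft_force: [0.1, 0.5, -0.6]
opening: 0.0219
```

Request:
move_arm(
  plan=[0, 0, 0, 0, 0, 0, 30, 0, 0, 0, 0, 0, 0, 40, 0, 0, 0, 0, 0, 0, 50, 0, 0, 0, 0, 0, 0, 60, 0, 0, 0, 0, 0, 0, 60, 0, 0, -30, 0, 0, 0, 60, 0, 0, -60, 0, 0, 0, 60, 0, 0, -60, 0, 0, 0, 60, 0, 0, -60, 0, 0, 0, 60],
)

```text
time: 7.0
position: [0.5249, -0.0379, 0.2567]
tcp_rot: [0.0, 1.0, -0.0, 0.001]
ft_force: [-0.5, 0.2, -1.1]
opening: 0.0599
```

```bash
python3 - <<'E'
from h import *
s=r.get_state();print(s["time"],s["position"],s["ft_force"])
w=grab("wrist")["img"][150:330,230:420];d=grab("scene")["img"]
save("rel.png",np.hstack([cv2.resize(d[190:300,290:390],(400,440)),cv2.resize(w,(400,440))]))
E
```

```text
7.0 [ 0.52493026 -0.03794706  0.2566654 ] [-0.52069215  0.19899705 -1.10943106]
```

View pics/rel.png

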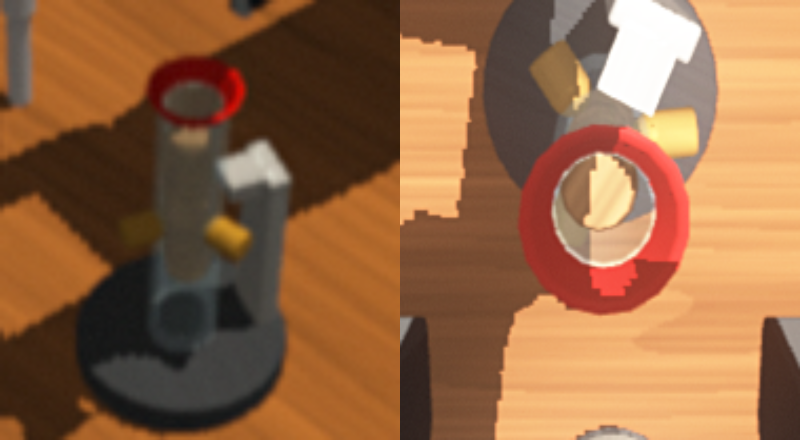

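The stopper slid down: the left crop shows a cork column about (190,130)–(190,275) in the tube, and the wrist crop shows its top well down the bore. Next: measure the full ring and move above the rod.

```bash
cat > ring.py <<'E'
from h import *
s=r.get_state();d=grab("wrist");P=cloud(d);I=d["img"].astype(int);X,Y,Z=np.moveaxis(P,-1,0)
red=(I[...,0]>100)&(I[...,1]<60)&(I[...,2]<60)
q=P[red&(Z>.18)&(Z<.2)&(abs(Y+.037)<.05)];q=q[:,:2]
(c,rad)=cv2.minEnclosingCircle(q.astype(np.float32));print(s["position"],"ring",c,rad,(q.max(0)+q.min(0))/2,np.ptp(q,0))
E
python3 ring.py
```

```text
[ 0.52383125 -0.03778253  0.25463432] ring (0.5231542587280273, -0.036929767578840256) 0.02248336933553219 [ 0.52433745 -0.03783042] [0.04205335 0.04194103]
```

Request:
move_arm(
  plan=[-5, -45, 0, 0, 0, 0, 60, -10, -90, 0, 0, 0, 0, 60, -15, -135, 5, 0, 0, 0, 60, -20, -175, 10, 0, 0, 0, 60, -20, -185.5, 15, 0, 0, 0, 60, -20, -185.5, 15, 0, 0, 0, 60, -20, -185.5, 15, 0, 0, 0, 60, -20, -185.5, 15, 0, 0, 0, 60],
)

```text
time: 7.95
position: [0.5445, -0.2219, 0.2409]
tcp_rot: [-0.001, 1.0, 0.0, 0.0]
ft_force: [0.0, 0.7, 1.0]
opening: 0.0598
```

```bash
python3 - <<'E'
from h import *
s=r.get_state();d=grab("wrist");P=cloud(d);X,Y,Z=np.moveaxis(P,-1,0)
print(s["position"],s["ft_force"])
q=P[(abs(X-.545)<.03)&(abs(Y+.2235)<.03)&(abs(Z-.166)<.004)];q=q[:,:2]
print("rod top",len(q),cv2.minEnclosingCircle(q.astype(np.float32)),(q.max(0)+q.min(0))/2,np.ptp(q,0))
q=P[(abs(X-.545)<.05)&(abs(Y+.2235)<.05)&(abs(Z-.05)<.004)];print("stand",len(q),q.mean(0),(q.max(0)+q.min(0))/2,np.ptp(q,0))
hull=cv2.minAreaRect(q[:,:2].astype(np.float32));print(hull)
E
```

```text
[ 0.54445763 -0.22185574  0.24089584] [0.0420714  0.74492584 1.01316299]
rod top 1595 ((0.5433118939399719, -0.22450298070907593), 0.014038514345884323) [ 0.54345571 -0.2246326 ] [0.02758865 0.02716779]
stand 6134 [ 0.53513771 -0.22407333  0.05102531] [ 0.54519808 -0.22356101  0.04997011] [0.099231   0.09984496 0.00789722]
((0.5435966849327087, -0.22468674182891846), (0.08047975599765778, 0.08029719442129135), 23.38494110107422)
```

Wrist frame: rod top (0.5433,-0.2245), r = 14.0 mm as it should be. Stand 80.3 mm square, centre (0.5436,-0.2247). Ring centre (0.5232,-0.0369). Next: grip the handle and lift.

Request:
move_arm(
  plan=[1, -2.5, 20, 0, 0, 0, 60, 1, -2.5, 55, 0, 0, 0, 60, 1, -2.5, 90, 0, 0, 0, 60, 1, -2.5, 115, 0, 0, 0, 60, 1, -2.5, 122, 0, 0, 0, 60, 1, -2.5, 122, 0, 0, 0, 60, 1, -2.5, 122, 0, 0, 0, 10, 1, -2.5, 122, 0, 0, 0, 10, 1, -2.5, 122, 0, 0, 0, 10, 1, -2.5, 122, 0, 0, 0, 10, 1, -2.5, 122, 0, 0, 0, 10, 1, -2.5, 122, 0, 0, 0, 10, 1, -2.5, 122, 0, 0, 0, 10, 1, -2.5, 122, 0, 0, 0, 10],
)

```text
time: 9.4
position: [0.5448, -0.2261, 0.1213]
tcp_rot: [0.0, 1.0, -0.0, 0.002]
ft_force: [-0.2, 2.3, 6.9]
opening: 0.0267
```

Request:
move_arm(
  plan=[0, 0, -10, 0, 0, 0, 10, 0, 0, -30, 0, 0, 0, 10, 0, 0, -50, 0, 0, 0, 10, 0, 0, -50, 0, 0, 0, 10, 0, 0, -50, 0, 0, 0, 10],
)

```text
time: 9.9
position: [0.5437, -0.2262, 0.1694]
tcp_rot: [0.0, 1.0, -0.0, 0.001]
ft_force: [0.3, 0.1, -1.7]
opening: 0.0267
```

Request:
move_arm(
  plan=[0, 0, -40, 0, 0, 0, 10, 0, 0, -80, 0, 0, 0, 10, 0, 0, -115, 0, 0, 0, 10, 5, 20, -140, 0, 0, 0, 10, 8, 60, -150, 0, 0, 0, 10, 12, 100, -150, 0, 0, 0, 10, 16, 140, -150, 0, 0, 0, 10, 20, 175, -150, 0, 0, 0, 10, 20.2, 187.5, -150, 0, 0, 0, 10, 20.2, 187.5, -150, 0, 0, 0, 10, 20.2, 187.5, -150, 0, 0, 0, 10, 20.2, 187.5, -150, 0, 0, 0, 10, 20.2, 187.5, -150, 0, 0, 0, 10],
)

```text
time: 11.2
position: [0.5232, -0.0395, 0.3184]
tcp_rot: [0.001, 1.0, -0.0, -0.0]
ft_force: [0.3, -0.1, -1.2]
opening: 0.027
```

```bash
python3 - <<'E'
from h import *
s=r.get_state();print(s["time"],s["position"],s["tcp_rot"],s["opening"],s["ft_force"])
for n in("wrist","scene","top"):
    d=grab(n);P=cloud(d);I=d["img"].astype(int);X,Y,Z=np.moveaxis(P,-1,0)
    grey=(np.ptp(I,axis=-1)<40)
    m0=grey&(np.hypot(X-.5235,Y+.037)<.02)
    for a,b in((.205,.225),(.225,.245),(.245,.265),(.265,.285),(.285,.305)):
        q=P[m0&(Z>a)&(Z<b)]
        if len(q)>8:
            A=np.c_[2*q[:,:2],np.ones(len(q))];c=np.linalg.lstsq(A,(q[:,:2]**2).sum(1),rcond=None)[0];print(n,a,len(q),"fit",c[:2].round(4),np.sqrt(c[2]+c[:2]@c[:2]).round(4),"zmin",q[:,2].min().round(4))
    red=(I[...,0]>100)&(I[...,1]<60)&(I[...,2]<60);q=P[red&(abs(Z-.19)<.006)&(np.hypot(X-.5235,Y+.037)<.035)][:,:2]
    print(n,"ring",len(q),cv2.minEnclosingCircle(q.astype(np.float32)))
    if n=="wrist":a=d["img"]
    if n=="scene":b=d["img"]
save("rod.png",np.hstack([cv2.resize(a[150:450,220:420],(400,600)),cv2.resize(b[110:290,275:395],(400,600))]))
E
```

```text
11.2 [ 0.52317135 -0.03947728  0.31840264] [ 8.99098142e-04  9.99999544e-01 -7.81812402e-05 -3.12352729e-04] 0.02703354647179 [ 0.25895589 -0.12453819 -1.17677235]
wrist 0.205 132 fit [ 0.5215 -0.039 ] 0.0097 zmin 0.2109
wrist 0.225 228 fit [ 0.5215 -0.0392] 0.0097 zmin 0.225
wrist 0.245 300 fit [ 0.5214 -0.0394] 0.0095 zmin 0.245
wrist 0.265 391 fit [ 0.5216 -0.0396] 0.0096 zmin 0.265
wrist 0.285 263 fit [ 0.5215 -0.0397] 0.0095 zmin 0.285
wrist ring 310 ((0.5223571062088013, -0.050866443663835526), 0.015300480648875237)
scene 0.205 62 fit [ 0.5238 -0.0365] 0.007 zmin 0.2088
scene 0.225 82 fit [ 0.5237 -0.0375] 0.0075 zmin 0.2254
scene 0.245 87 fit [ 0.5234 -0.0378] 0.0079 zmin 0.2454
scene 0.265 89 fit [ 0.5239 -0.0376] 0.0074 zmin 0.265
scene 0.285 87 fit [ 0.5251 -0.0369] 0.0067 zmin 0.2851
scene ring 108 ((0.523514986038208, -0.03661426529288292), 0.02388666197657585)
top ring 0 ((0.0, 0.0), 0.0)Traceback (most recent call last):
  File "<stdin>", line 15, in <module>
TypeError: 'float' object is not subscriptable
```

Rod upright (same axis at every height), foot at z ≈ 0.209. After correcting for the partial-arc bias it sits about 1–2 mm off the ring axis; I'll correct that and lower into the bore.

Request:
move_arm(
  plan=[-1, 1.5, 3, 0, 0, 0, 10, -1, 1.5, 8, 0, 0, 0, 10, -1, 1.5, 13, 0, 0, 0, 10, -1, 1.5, 18, 0, 0, 0, 10, -1, 1.5, 21, 0, 0, 0, 10, -1, 1.5, 24, 0, 0, 0, 10, -1, 1.5, 24, 0, 0, 0, 10],
)

```text
time: 12.05
position: [0.5239, -0.0368, 0.2942]
tcp_rot: [0.0, 1.0, 0.0, -0.0]
ft_force: [0.0, 0.1, -1.5]
opening: 0.0265
```

Request:
move_arm(
  plan=[0, 0, 3, 0, 0, 0, 10, 0, 0, 6, 0, 0, 0, 10, 0, 0, 9, 0, 0, 0, 10, 0, 0, 12, 0, 0, 0, 10, 0, 0, 15, 0, 0, 0, 10, 0, 0, 18, 0, 0, 0, 10, 0, 0, 20, 0, 0, 0, 10, 0, 0, 20, 0, 0, 0, 10],
)

```text
time: 12.85
position: [0.524, -0.0368, 0.2743]
tcp_rot: [0.0, 1.0, 0.0, -0.0]
ft_force: [-0.2, 0.2, -1.7]
opening: 0.027
```

```bash
python3 - <<'E'
from h import *
s=r.get_state();print(s["position"],s["ft_force"],s["torque"])
a=grab("wrist")["img"];b=grab("scene")["img"]
save("rod.png",np.hstack([cv2.resize(a[150:450,220:420],(400,600)),cv2.resize(b[130:310,275:395],(400,600))]))
E
```

```text
[ 0.52396969 -0.03682103  0.27434954] [-0.24298531  0.20881371 -1.67050158] [ 0.03079255 -0.05679876  0.04470288]
```

View pics/rod.png

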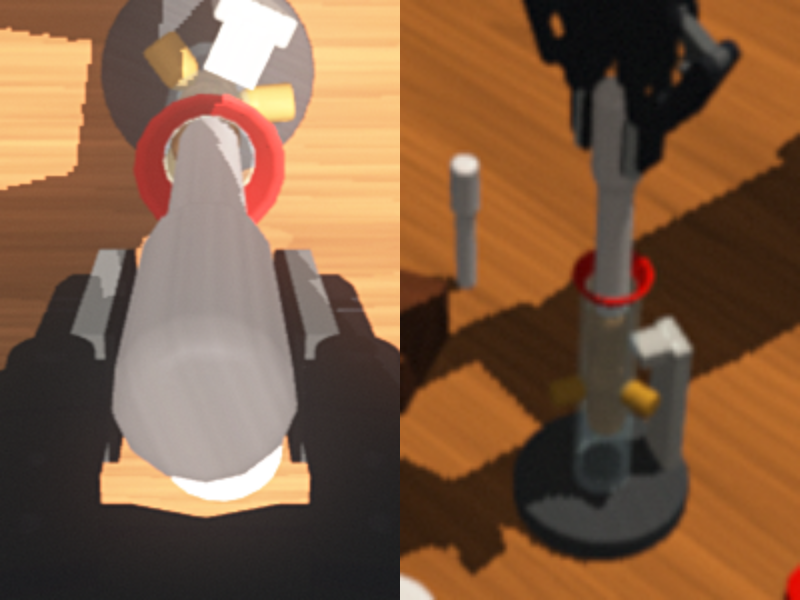

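The foot is in the bore, centred in the ring ((210,150) in the left half), just above the cork. I'll keep going down slowly.

Request:
move_arm(
  plan=[0, 0, 2, 0, 0, 0, 10, 0, 0, 4, 0, 0, 0, 10, 0, 0, 6, 0, 0, 0, 10, 0, 0, 8, 0, 0, 0, 10, 0, 0, 10, 0, 0, 0, 10, 0, 0, 12, 0, 0, 0, 10],
)

```text
time: 13.55
position: [0.5242, -0.0368, 0.2627]
tcp_rot: [0.0, 1.0, 0.0, 0.0]
ft_force: [-0.2, 1.3, 6.7]
opening: 0.0267
```

Request:
move_arm(
  plan=[0, 0, 1.5, 0, 0, 0, 10, 0, 0, 3, 0, 0, 0, 10, 0, 0, 4.5, 0, 0, 0, 10, 0, 0, 6, 0, 0, 0, 10],
)

```text
time: 13.95
position: [0.5246, -0.0368, 0.2575]
tcp_rot: [0.0, 1.0, -0.0, 0.001]
ft_force: [0.1, 1.0, 4.2]
opening: 0.0269
```

Now sliding past the pads at about 6–8 N, as described.

Request:
move_arm(
  plan=[0, 0, 1, 0, 0, 0, 10, 0, 0, 2, 0, 0, 0, 10, 0, 0, 3, 0, 0, 0, 10, 0, 0, 4, 0, 0, 0, 10, 0, 0, 5, 0, 0, 0, 10, 0, 0, 6, 0, 0, 0, 10],
)

```text
time: 14.55
position: [0.5242, -0.0368, 0.2507]
tcp_rot: [0.0, 1.0, 0.0, 0.0]
ft_force: [-0.2, 1.9, 4.3]
opening: 0.0268
```

Request:
move_arm(
  plan=[0, 0, 1, 0, 0, 0, 10, 0, 0, 2, 0, 0, 0, 10],
)

```text
time: 14.75
position: [0.5242, -0.0368, 0.2487]
tcp_rot: [0.0, 1.0, 0.0, -0.0]
ft_force: [-0.7, 1.4, 4.9]
opening: 0.0267
```

Request:
move_arm(
  plan=[0, 0, 1, 0, 0, 0, 10, 0, 0, 2, 0, 0, 0, 10, 0, 0, 2, 0, 0, 0, 10],
)

```text
time: 15.05
position: [0.524, -0.0368, 0.2464]
tcp_rot: [0.0, 1.0, 0.0, -0.0]
ft_force: [0.3, -0.3, 1.1]
opening: 0.0268
```

Request:
move_arm(
  plan=[0, 0, 1, 0, 0, 0, 10, 0, 0, 2, 0, 0, 0, 10, 0, 0, 2, 0, 0, 0, 10],
)

```text
time: 15.35
position: [0.524, -0.0368, 0.2445]
tcp_rot: [0.0, 1.0, 0.0, -0.0]
ft_force: [0.4, 0.2, 2.7]
opening: 0.0267
```

Request:
move_arm(
  plan=[0, 0, 1, 0, 0, 0, 10, 0, 0, 2, 0, 0, 0, 10, 0, 0, 2, 0, 0, 0, 10],
)

```text
time: 15.65
position: [0.524, -0.0368, 0.2425]
tcp_rot: [0.0, 1.0, 0.0, -0.0]
ft_force: [0.3, 1.2, 1.6]
opening: 0.0264
```

Request:
move_arm(
  plan=[0, 0, 1, 0, 0, 0, 10, 0, 0, 2, 0, 0, 0, 10, 0, 0, 2, 0, 0, 0, 10],
)

```text
time: 15.95
position: [0.5244, -0.0368, 0.2414]
tcp_rot: [0.0, 1.0, -0.0, 0.001]
ft_force: [0.2, 0.6, 5.9]
opening: 0.0269
```

Request:
move_arm(
  plan=[0, 0, 0.7, 0, 0, 0, 10, 0, 0, 1.5, 0, 0, 0, 10, 0, 0, 1.5, 0, 0, 0, 10],
)

```text
time: 16.25
position: [0.5249, -0.0368, 0.2409]
tcp_rot: [0.0, 1.0, -0.0, 0.001]
ft_force: [-1.4, 1.5, 10.6]
opening: 0.0268
```

Request:
move_arm(
  plan=[0, 0, 0.5, 0, 0, 0, 10, 0, 0, 1, 0, 0, 0, 10, 0, 0, 1, 0, 0, 0, 10],
)

```text
time: 16.55
position: [0.5252, -0.0368, 0.2407]
tcp_rot: [0.0, 1.0, -0.0, 0.002]
ft_force: [-1.3, 1.5, 14.4]
opening: 0.0268
```

Request:
move_arm(
  plan=[0, 0, 1, 0, 0, 0, 10, 0, 0, 2, 0, 0, 0, 10, 0, 0, 2, 0, 0, 0, 10],
)

```text
time: 16.85
position: [0.5257, -0.0368, 0.2399]
tcp_rot: [0.0, 1.0, -0.0, 0.003]
ft_force: [-1.9, 2.2, 20.0]
opening: 0.0265
```

Request:
move_arm(
  plan=[0, 0, 0.5, 0, 0, 0, 10, 0, 0, 0.5, 0, 0, 0, 10, 0, 0, 0.5, 0, 0, 0, 10, 0, 0, 0.5, 0, 0, 0, 10, 0, 0, 0.5, 0, 0, 0, 10, 0, 0, 0.5, 0, 0, 0, 10, 0, 0, 0.5, 0, 0, 0, 10, 0, 0, 0.5, 0, 0, 0, 10, 0, 0, 0.5, 0, 0, 0, 10],
)

```text
time: 17.75
position: [0.5259, -0.0368, 0.2399]
tcp_rot: [0.0, 1.0, -0.0, 0.003]
ft_force: [-2.9, 2.8, 22.3]
opening: 0.0267
```

```bash
python3 - <<'E'
from h import *
s=r.get_state();print(s["position"],s["ft_force"],s["time"])
b=grab("scene")["img"]
save("press.png",cv2.resize(b[170:310,280:400],(510,595),interpolation=cv2.INTER_CUBIC))
E
```

```text
[ 0.52592106 -0.03676132  0.23986439] [-2.91865675  2.80463759 22.2839953 ] 17.75
```

View pics/press.png

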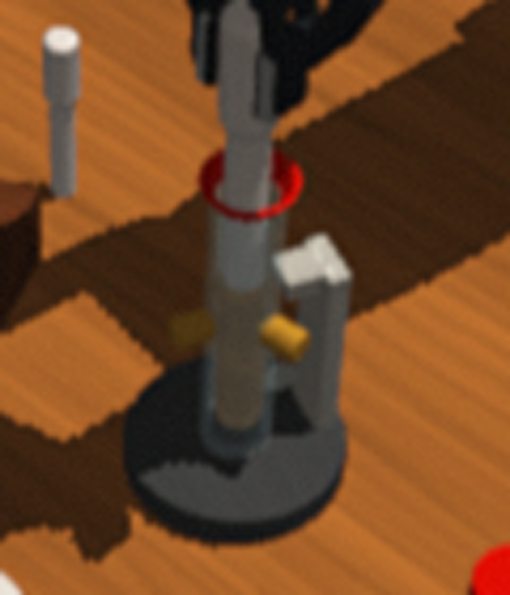

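Both corks are down with the foot on their top at (240,285) and the lower end near the tube bottom at (238,430). The force held near 22 N for 0.9 s. Next: withdraw and go back over the stand.

Request:
move_arm(
  plan=[0, 0, -5, 0, 0, 0, 10, 0, 0, -15, 0, 0, 0, 10, 0, 0, -35, 0, 0, 0, 10, 0, 0, -60, 0, 0, 0, 10, 0, 0, -85, 0, 0, 0, 10, 0, 0, -95, 0, 0, 0, 10, 0, 0, -95, 0, 0, 0, 10],
)

```text
time: 18.5
position: [0.5247, -0.0371, 0.332]
tcp_rot: [0.0, 1.0, -0.0, 0.001]
ft_force: [0.1, -0.5, -1.8]
opening: 0.0268
```

Request:
move_arm(
  plan=[-5, -40, 0, 0, 0, 0, 10, -10, -85, 0, 0, 0, 0, 10, -15, -130, 10, 0, 0, 0, 10, -19, -165, 20, 0, 0, 0, 10, -19.2, -182, 35, 0, 0, 0, 10, -19.2, -189, 70, 0, 0, 0, 10, -19.2, -189, 105, 0, 0, 0, 10, -19.2, -189, 140, 0, 0, 0, 10, -19.2, -189, 140, 0, 0, 0, 10, -19.2, -189, 140, 0, 0, 0, 10, -19.2, -189, 140, 0, 0, 0, 10],
)

```text
time: 19.6
position: [0.5443, -0.226, 0.193]
tcp_rot: [-0.0, 1.0, -0.001, 0.001]
ft_force: [-0.8, 0.1, -1.8]
opening: 0.0271
```

```bash
python3 - <<'E'
from h import *
s=r.get_state();print(s["time"],s["position"],s["tcp_rot"],s["opening"],s["ft_force"])
for n in("wrist","scene"):
    d=grab(n);P=cloud(d);I=d["img"].astype(int);X,Y,Z=np.moveaxis(P,-1,0)
    m0=(np.ptp(I,axis=-1)<40)&(np.hypot(X-.5435,Y+.2245)<.02)
    for a in(.056,.08,.1,.12):
        q=P[m0&(Z>a)&(Z<a+.02)]
        if len(q)>8:
            A=np.c_[2*q[:,:2],np.ones(len(q))];c=np.linalg.lstsq(A,(q[:,:2]**2).sum(1),rcond=None)[0];print(n,a,len(q),"fit",c[:2].round(4),np.sqrt(c[2]+c[:2]@c[:2]).round(4),"zmin",q[:,2].min().round(4))
    q=P[(abs(X-.545)<.06)&(abs(Y+.2235)<.06)&(abs(Z-.05)<.004)&(I[...,0]>I[...,2]+15)]
    print("stand",len(q),cv2.minAreaRect(q[:,:2].astype(np.float32)))
    if n=="wrist":a_=d["img"]
    else:b_=d["img"]
save("ret.png",np.hstack([cv2.resize(a_[150:450,220:420],(400,600)),cv2.resize(b_[110:260,200:300],(400,600))]))
E
```

```text
19.6 [ 0.54433161 -0.22597963  0.192958  ] [-9.35208369e-05  9.99998995e-01 -6.20642661e-04  1.27120287e-03] 0.027145106019280205 [-0.76876553  0.07149477 -1.78173967]
wrist 0.08 139 fit [ 0.5429 -0.2256] 0.0097 zmin 0.0847
wrist 0.1 245 fit [ 0.5429 -0.2258] 0.0097 zmin 0.1
wrist 0.12 308 fit [ 0.5429 -0.2259] 0.0097 zmin 0.1201
stand 8689 ((0.5434610843658447, -0.22466039657592773), (0.08016747236251831, 0.0802232101559639), 23.287477493286133)
scene 0.08 54 fit [ 0.5445 -0.2243] 0.0081 zmin 0.0839
scene 0.1 61 fit [ 0.5458 -0.2228] 0.007 zmin 0.1005
scene 0.12 64 fit [ 0.5455 -0.2234] 0.0073 zmin 0.1201
stand 883 ((0.5442845225334167, -0.22386260330677032), (0.08641733974218369, 0.08242017775774002), 22.708433151245117)
```

View pics/ret.png

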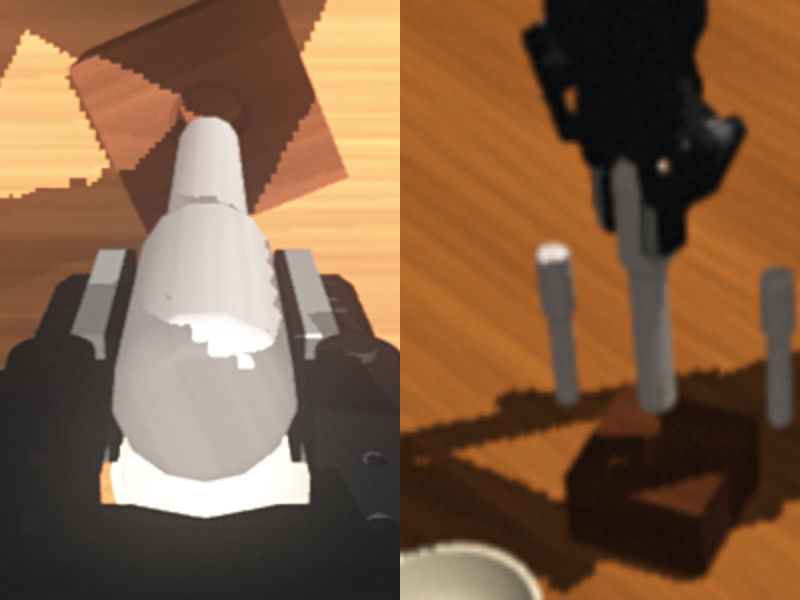

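Rod upright over the hole (wrist view, hole at (215,95) behind the foot). It is offset (0.6, 1.0) mm from the stand centre, foot at z ≈ 0.083. I'll correct and lower to near the floor.

Request:
move_arm(
  plan=[-0.5, 1, 10, 0, 0, 0, 10, -0.5, 1, 22, 0, 0, 0, 10, -0.5, 1, 30, 0, 0, 0, 10, -0.5, 1, 36, 0, 0, 0, 10, -0.5, 1, 42, 0, 0, 0, 10, -0.5, 1, 50, 0, 0, 0, 10, -0.5, 1, 58, 0, 0, 0, 10, -0.5, 1, 65, 0, 0, 0, 10, -0.5, 1, 69, 0, 0, 0, 10, -0.5, 1, 70, 0, 0, 0, 10, -0.5, 1, 70, 0, 0, 0, 10],
)

```text
time: 20.8
position: [0.5442, -0.225, 0.1213]
tcp_rot: [0.0, 1.0, -0.0, 0.0]
ft_force: [-1.2, 0.3, 2.0]
opening: 0.0265
```

Request:
move_arm(
  plan=[0, 0, 1, 0, 0, 0, 10, 0, 0, 2, 0, 0, 0, 10, 0, 0, 2, 0, 0, 0, 10],
)

```text
time: 21.1
position: [0.545, -0.2251, 0.1212]
tcp_rot: [0.0, 1.0, -0.0, 0.001]
ft_force: [-3.4, 3.3, 14.0]
opening: 0.0269
```

The rod is on the floor: force rises with no motion, at the same TCP height as at the grasp. I'll relax, release and rise.

Request:
move_arm(
  plan=[0, 0, -2.5, 0, 0, 0, 10, 0, 0, -2.5, 0, 0, 0, 10, 0, 0, -2.5, 0, 0, 0, 35, 0, 0, -2.5, 0, 0, 0, 50, 0, 0, -2.5, 0, 0, 0, 60, 0, 0, -2.5, 0, 0, 0, 60, 0, 0, -2.5, 0, 0, 0, 60, 0, 0, -20, 0, 0, 0, 60, 0, 0, -50, 0, 0, 0, 60, 0, 0, -90, 0, 0, 0, 60, 0, 0, -120, 0, 0, 0, 60, 0, 0, -120, 0, 0, 0, 60, 0, 0, -120, 0, 0, 0, 60],
)

```text
time: 22.4
position: [0.5443, -0.2251, 0.2397]
tcp_rot: [0.0, 1.0, -0.001, 0.001]
ft_force: [-0.6, 0.1, -1.3]
opening: 0.0601
```

```bash
python3 - <<'E'
from h import *
s=r.get_state();print(s["time"],s["position"],s["opening"])
d=grab("wrist");P=cloud(d);X,Y,Z=np.moveaxis(P,-1,0)
q=P[(abs(X-.545)<.03)&(abs(Y+.2235)<.03)&(abs(Z-.166)<.006)];print("rod top",len(q),q[:,2].mean(),cv2.minEnclosingCircle(q[:,:2].astype(np.float32)))
q=P[(abs(X-.545)<.06)&(abs(Y+.2235)<.06)&(abs(Z-.05)<.004)];print("stand",cv2.minAreaRect(q[:,:2].astype(np.float32)))
b=grab("scene")["img"];save("end.png",cv2.resize(b[160:360,170:410],(720,600)))
E
```

```text
22.4 [ 0.54433033 -0.22511504  0.23973573] 0.06009716025974381
rod top 1667 0.16604160478671365 ((0.5417065620422363, -0.22430990636348724), 0.014068515039980412)
stand ((0.5435697436332703, -0.22459371387958527), (0.08037566393613815, 0.08020761609077454), 23.302541732788086)
```

View pics/end.png

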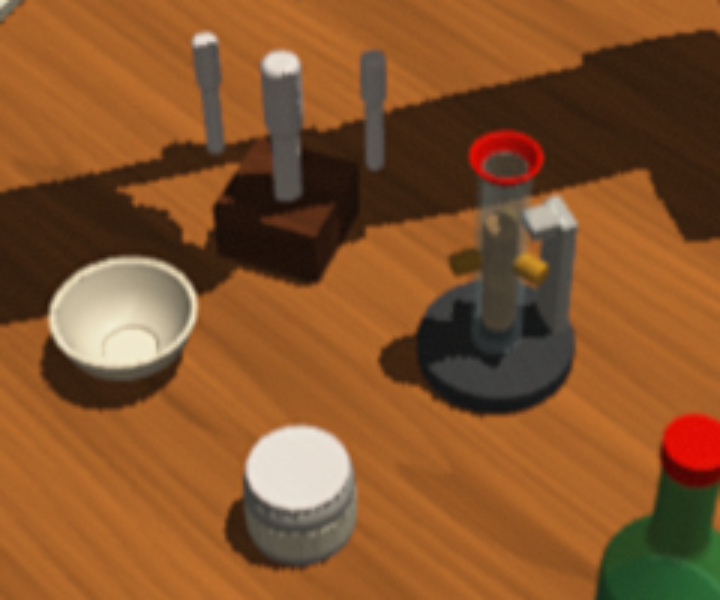

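The rod stands in the stand, both corks are in the tube and nothing else has moved. I'm handing the job in.

```bash
python3 -c "
from plant import r
print(r.finish_job())"
```

```text
the job is handed in; nothing more can be done
None
```

I handed the job in at about 22.5 s of the 72 s allowed. No verdict was reported.

- **Stopper:** I gripped the loose stopper near its top and let it go inside the funnel. It slid down onto the caught one.
- **Pressing:** I used the largest rod, the one in the stand, to push both stoppers past the spring pads at about 6–8 N. They met the stop with the rod foot near z = 0.130 m, which puts the stop at roughly 34 mm. I held about 22 N for 0.9 s; the highest reading at the end of a move was 22.3 N.
- **Rod:** It went back to the stand floor and was released. Afterwards its top was at z = 0.166 m, as at the start, and within about 2 mm of the stand centre.
- **Last picture:** Both stoppers sit together low in the tube. The bowl and tin stand upright and look unmoved, but only the cap and shoulder of the bottle were in view.

No check failed, with two caveats. Between the wrist and scene cameras, positions disagreed by 1–2 mm, which is within calibration and the fits' clearance. The gap between the stoppers was only judged from the pictures, not measured.

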